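# Hold the bar in the corner of the drilling board

### The arm

A 6-joint arm with a two-finger parallel gripper is mounted at the origin on the work surface. World frame = base frame: x ahead of the robot, y to its left, z up, the work surface at z = 0. Lengths are in mm, angles in rad, forces in N, time in s.
With the tool pointing down it reaches from about 300 to 750 mm from the base axis. Payload 8.5 kg.
Tool frame: the origin (TCP) lies midway between the tips of the shut fingers; the grasp point (between the pads) lies 19 mm behind it; z points along the fingers, x is the direction in which the jaws open and shut, and the axes are right-handed (so a half turn about z gives the same grasp; the last joint's range is limited). The gripper opens to 85 mm and grips with 20 to 120 N. Pads are 22 mm wide; open, the fingers measure 114 mm over their backs; the gripper's body (76 mm by 85 mm) begins 54 mm behind the grasp point. The pads swing forward as they close: fully open they stand 13 mm farther back than shut.
Start: joints at [0.983, 0.381, 1.297, -0, 1.464, -0.215], TCP at [200.314, 512.206, 231.322] pointing down, gripper open.
Joint ranges: [-3.11, 3.11], [-0.89, 2.33], [0.22, 2.48], [-1.42, 4.56], [0.17, 2.85], [-2.88, 2.88]. Speed limits (rad/s): [2.39, 2.39, 3.14, 3.14, 3.14, 3.14].

### API

Orientations are given as a rotation vector (axis times angle).
In Python, from station import * gives the robot as it stands.
- The arm moves only by the tool apply_moves, never from a script. Its argument "plan" is a list of rows, each a list of 2 entries, a list of its own where there are three numbers: the shift along the tool's x, y, z in m, then the turn, a rotation vector about the tool's x, y, z in rad. In form: [[[tx, ty, tz], [wx, wy, wz]], ...]. A call has 1 to 5 rows; each row is the pose to reach, as a shift and turn from the pose commanded when the call began, along the tool's axes at that moment; what a row does not reach only later rows make up. A row lasts 1/10 s, in which the tool goes at most 50 mm and 8.59 degrees, less where a joint would pass 70% of its speed; a pose out of reach is approached as far as the arm can. A call with a gripper value outside its range is refused whole. "jaw" is the closure, from -1 (fully open) to 1 (shut), set as the call begins (left out, the last holds). The fingers move at their own pace and stop on an object; "grip_force" is the grip in N (left out, the last holds). Time passes only in rows, so rows that repeat a pose let the fingers close. It gives the time, the measured TCP pose, the force and the opening at its end, in the units of the state.
- observe(): the state, without advancing time (a new reading comes with each control period).
- read_camera(name): name is "scene" or "top" or "wrist"; returns a dict with "pixels" (384x512x3 uint8, red, green, blue), "K" (3x3 intrinsics, pixels), "k1" (the pictures are not rectified: a ray, as slopes to the right and down, at radius r is drawn at 1 + k1 r^2 times it, then the intrinsics apply), "pose" (4x4, takes a point from camera to world coordinates); the wrist camera has in their place "T_tool_cam" (4x4, takes a point from camera to tool coordinates, whose origin is the TCP and whose axes are the tool frame's). Camera axes: x right, y down, z forward; pixel columns grow to the right and rows downward; lengths in mm; the calibration is good to about 2 mm. A picture is of the moment at which its call begins: read the wrist's pose just before it. There is no depth.
- job_done(): hands the job in, once; it reports no verdict.
Trained networks look in a picture, given as the dict that the camera call returned (one of the last four; its "shot" number tells which), for a name from the list of things; names that differ only in an ending like _2 or _b are one class to them, and where a whole thing is asked for, a point or a joint stands for the part that bears it (a point fixed in the world has none). Each returns a list of dicts, best first, with "p" (0 to 1); they miss things now and then, are a little off and sometimes report something else, mostly with a low value. They report only what shows in the picture. A call takes as long as a camera call.
- silhouettes(picture, name): "pixels" (384x512 bool, what is visible of it) and "extent" ([left, top, right, bottom] in pixels, round what is visible of it).
- spot_point(picture, name): "xy" ([column, row] in pixels: a listed point, or the origin of a listed thing).
The state is a dict: "time": time; "q": joint angles; "dq": joint speeds; "tau": joint torques, N m; "position": TCP position; "tool_rot": TCP orientation; "wrist_force": force on the tool from outside, world axes, zero at the start; "moment": the same for the moment, N m; "gripper_width": finger opening in mm.
Only numpy, scipy, OpenCV 4.12 (cv2) and the standard library are available. Lean on these libraries where they do the work, as an engineer would, in place of code of your own. Each camera call takes 0.05 s, during which the arm holds its last target. There are 200 camera calls.

### The job

Lift the drill's clear chip guard all the way up by its handle and leave it up. Then take the long aluminium bar from the bench, slide it flat on the drilling board under the guard until its end meets the end stop and its side lies along the fence, and finish still holding it pressed firmly into that corner against both, so that I can clamp it: you end with the bar in the fingers and the push still on. Do not disturb the other things on the bench or the board.

Things in the scene. Friction and masses are not known exactly. Their poses are not given: they have to be found in the camera images.
- corner (a point): Inner corner where fence and end stop meet, on top of the plywood drilling board (50 mm above the bench) of the fixed bench drill. x along the fence to the end stop (roughly away from the robot), y to the fence and the drill's column, z up. The board reaches from x -360 to 50 and y -135 to 55 mm. Drill bit over x -50, y -15, its tip 48 mm above the board.
- fence: Low steel strip on the board, 10 mm high, 24 mm deep. Its guiding face is the plane y = 0 of point corner, from x -272 to 28 mm. Fixed; origin and axes as body drill.
- stop: Dark steel end-stop block, 20 mm high, at the far end of the fence. Its flat face is the plane x = 0 of point corner, from y -44 to 0 mm. Fixed; origin and axes as body drill.
- guard (a joint): Height in m of the clear U-shaped chip guard: 0 fully down (lower edge 15 mm above the board, too low for the bar), 0.075 fully up (lower edge 90 mm above it). Slides vertically, friction holds it where it is left; lifting takes about 10 N. Side panels at x -86 and -14 mm, front panel at y -78 mm of point corner, all 95 mm high; a slide block sticks out to x -99 near the top. Starts at or near the bottom.
- guard_handle (a point): Middle of the guard's handle: black round bar 12 mm thick, 100 mm long, parallel to the fence, on two arms 84 mm apart, 54 mm clear of the front panel, its centre 10 mm below the guard's top edge; nothing above it. At x -50, y -140 mm of point corner, 100 mm above the board when the guard is down. Moves with the guard; axes as point corner.
- bar: The long machined aluminium bar, 200 x 30 x 28 mm, about 0.45 kg, lying flat (its 28 mm side upright) on the bench to the right of the drill, its length roughly along the robot's x. Origin at its centre, x along its length, y across, z up. Pressed home its centre lies at x = -100, y = -15, z = 14 mm of point corner; either end may go first.
- offcut: Bystander: short piece of the same aluminium section, 60 x 30 x 28 mm, on the bench. Origin under its centre.
- round_stub: Bystander: upright steel round, 25 mm thick, 75 mm high. Origin under its centre.
- hammer: Bystander: hammer lying on the bench.
- wire_brush: Bystander: brush lying on the bench.
- oil: Bystander: oil bottle, 60 mm thick, 150 mm high. Origin under its centre.
- wheel: Bystander: spare grinding wheel lying flat, 124 mm across, 24 mm high. Origin under its centre.
- chuck_key: Bystander: small T-shaped chuck key, 62 mm across, lying on the drilling board near the end and edge nearest the robot and the bar.
- drill: The bench drill, fixed; origin on the bench straight below point corner, same axes. Its head (x -89 to -11, y -64 to 252 mm with its motor) starts 165 mm above the board and ends 372 mm above the bench; feed spokes reach to x 15, y -60 mm. At x below -100 mm nothing of it stands higher than the fence.

How it is judged (in metres and radians):
On the way, in this order (a step that is already met when the one before it is completed fails the run):
1. the guard is raised to the top (value of joint guard above 0.062 m), for 0.2 s.
2. the bar lies flat on the drilling board, passed under the raised guard (value of joint guard above 0.062 m and x of bar in the frame of corner above -0.16 m and z of bar in the frame of corner between 0.01 and 0.02 m and y of bar in the frame of corner between -0.05 and -0.01 m), for 0.1 s.
At the end, for the whole second after the job is handed in: Guard above 62 of its 75 mm; bar flat on the board (3 mm, 0.04 rad), square to the fence within 0.02 rad, within 3 mm of home, at rest, and the fingers keep it pressed with over 1.5 N on the end stop and over 1.5 N on the fence through the last second (value of joint guard above 0.062 m and contact force between bar and stop above 1.5 N and contact force between bar and fence above 1.5 N and contact force between the fingers and bar above 2 N and angle between the x axis of bar and the x axis of corner, either way round below 0.02 rad and angle between bar's own z axis and vertical below 0.04 rad and x of bar in the frame of corner above -0.103 m and y of bar in the frame of corner above -0.018 m and z of bar in the frame of corner between 0.011 and 0.017 m and linear speed of bar below 0.01 m/s); the arm keeps its last pose, push and grip.
It fails at once if a bystander is disturbed (moved more than 30 mm) (distance of any of offcut, round_stub, hammer, wire_brush, oil, wheel, chuck_key from where it was at the start of the episode above 0.03 m).
It also fails if it takes over 72 s, if anything falls off the work surface, if the arm or the gripper's body presses on something with over 40 N, if the wrist force passes 120 N, or if a joint passes its speed limit or range.

## Working session

There is one attempt and no reset: what is moved stays moved. The work goes in short steps, Python scripts to look and compute and a tool call to move; the robot and the scene stay as the last step left them, time stands still between calls to the robot, and variables do not carry over. Pictures are saved under pics/ and viewed, about 8 in all and at most 12, crops included, and the job is handed in when it is done.

Besides the shell and the picture viewer there is one more tool, called after "Request:" as name(argument=value, ...), one argument or row to a line, values as JSON. apply_moves: Moves the arm, as the interface text tells. Its arguments: {"type":"object","properties":{"plan":{"type":"array"},"jaw":{"type":"number"},"grip_force":{"type":"number"}},"required":["plan"]}

```bash
ls; mkdir -p pics
cat > h.py <<'E'
from station import *
import numpy as np, cv2
from scipy.spatial.transform import Rotation as R
def ray(pic,uv):
    K=np.array(pic["K"]);k1=pic["k1"]
    s=np.linalg.inv(K)@np.array([uv[0],uv[1],1.]);d=s[:2].copy()
    for _ in range(30): d=s[:2]/(1+k1*(d@d))
    if "pose" in pic: T=np.array(pic["pose"])
    else:
        o=pic["obs"];T=np.eye(4);T[:3,:3]=R.from_rotvec(o["tool_rot"]).as_matrix();T[:3,3]=o["position"];T=T@np.array(pic["T_tool_cam"])
    return T[:3,3],T[:3,:3]@np.array([d[0],d[1],1.])
def onz(pic,uv,z):
    o,d=ray(pic,uv);return o+d*(z-o[2])/d[2]
def shot(name,save=None):
    o=observe();p=read_camera(name);p["obs"]=o
    if save: cv2.imwrite("pics/"+save,cv2.cvtColor(p["pixels"],cv2.COLOR_RGB2BGR))
    return p
def tri(p1,u1,p2,u2):
    o1,d1=ray(p1,u1);o2,d2=ray(p2,u2);d1/=np.linalg.norm(d1);d2/=np.linalg.norm(d2)
    t=np.linalg.lstsq(np.c_[d1,-d2],o2-o1,rcond=None)[0]
    a=o1+t[0]*d1;b=o2+t[1]*d2;return (a+b)/2,np.linalg.norm(a-b)
E
python3 - <<'E'
from h import *
np.set_printoptions(precision=3,suppress=True)
o=observe();print(o)
s=shot("scene","s0.png");t=shot("top","t0.png")
print(t["pose"],s["pose"])
for n in ["corner","guard_handle","bar","chuck_key","offcut","wheel","oil","round_stub"]:
    a=spot_point(s,n);b=spot_point(t,n)
    print(n,[(x["xy"],x["p"]) for x in a[:2]],[(x["xy"],x["p"]) for x in b[:2]])
    if a and b: print(tri(s,a[0]["xy"],t,b[0]["xy"]))
z=silhouettes(t,"bar")
if z:
    c=cv2.findContours(z[0]["pixels"].astype(np.uint8),cv2.RETR_EXTERNAL,cv2.CHAIN_APPROX_NONE)[0]
    c=max(c,key=cv2.contourArea);q=cv2.boxPoints(cv2.minAreaRect(c));print(z[0]["p"],q,[onz(t,p,28) for p in q])
cv2.imwrite("pics/a.png",cv2.cvtColor(np.hstack([s["pixels"],t["pixels"]]),cv2.COLOR_RGB2BGR)[:, :])
E
```

```text
pics
{'time': 0.0, 'q': array([ 0.983,  0.381,  1.298, -0.   ,  1.464, -0.215]), 'dq': array([-0.   , -0.001, -0.001, -0.001, -0.   , -0.001]), 'tau': array([  0.003, -44.844, -23.13 ,   0.   ,   0.005,  -0.   ]), 'position': array([200.155, 511.967, 230.68 ]), 'tool_rot': array([ 2.594,  1.771, -0.002]), 'wrist_force': array([ 0.029, -0.921, -0.043]), 'moment': array([ 0.03 ,  0.   , -0.032]), 'gripper_width': 85.33704245761915}
[[   0.007   -0.978    0.208  268.604]
 [  -1.      -0.006    0.005  -40.779]
 [  -0.004   -0.208   -0.978 1302.681]
 [   0.       0.       0.       1.   ]] [[   0.234    0.529   -0.816 1577.823]
 [   0.972   -0.147    0.184 -281.591]
 [  -0.022   -0.836   -0.549  829.169]
 [   0.       0.       0.       1.   ]]
corner [([330.9, 240.8], 0.6)] [([195.4, 137.4], 0.59)]
(array([695.183, 147.54 ,  53.393]), np.float64(5.1225959141892075))
guard_handle [([281.0, 201.8], 0.7), ([281.3, 191.3], 0.33)] [([237.6, 148.9], 0.77)]
(array([622.931,   9.532, 166.672]), np.float64(8.268338807481827))
bar [([179.2, 245.0], 0.68), ([97.0, 256.0], 0.62)] [([329.5, 184.9], 0.6
[... 253 characters left out ...]
0.6), ([214.6, 231.5], 0.3)]
(array([ 741.638, -170.157,  -12.428]), np.float64(0.3390019901033618))
wheel [([369.7, 184.1], 0.38)] [([98.2, 239.0], 0.64)]
(array([358.998, 454.094,   3.773]), np.float64(23.521755070048993))
oil [([400.4, 204.0], 0.73)] [([96.3, 193.6], 0.55)]
(array([513.033, 482.148,   5.113]), np.float64(5.330053943128941))
round_stub [([176.5, 296.1], 0.64)] [([330.4, 134.5], 0.57)]
(array([ 732.612, -311.158,  -13.604]), np.float64(3.154285393299345))
0.74 [[312.2 208.6]
 [339.8 153.4]
 [349.8 158.4]
 [322.2 213.6]] [array([ 465.259, -233.008,   28.   ]), array([ 651.89 , -330.152,   28.   ]), array([ 634.848, -362.993,   28.   ]), array([ 449.115, -265.02 ,   28.   ])]
```

View pics/s0.png

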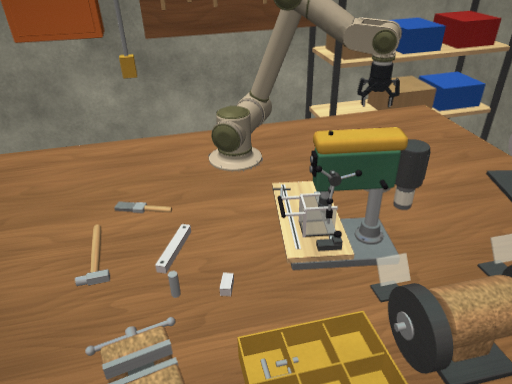

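View pics/t0.png

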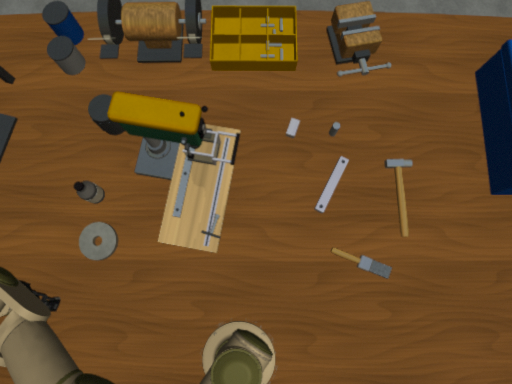

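The scene view shows the drill, with the guard handle at (282,203) and the bar at (173,247). In the top view the board corners are near (240,128), (215,251) and (159,242), the fence strip runs from (188,165) to (177,215), and the chuck key is at (210,233).

Run:
```python
from h import *
np.set_printoptions(precision=3,suppress=True)
t=shot("top")
P=[onz(t,p,50) for p in [(240,128),(215.5,251),(159,242)]];print(P)
a=P[0]-P[1];b=P[2]-P[1];print(np.linalg.norm(a),np.linalg.norm(b),np.arctan2(a[1],a[0]),np.arctan2(b[1],b[0])-np.pi/2)
yaw=np.arctan2(a[1],a[0]);ex=np.array([np.cos(yaw),np.sin(yaw)]);ey=np.array([-ex[1],ex[0]])
C=P[1][:2]+360*ex+135*ey;print("corner",C,"handle",C-50*ex-140*ey)
print(onz(t,(195.4,137.4),50),onz(t,(237.6,148.9),150))
im=cv2.cvtColor(t["pixels"],cv2.COLOR_RGB2BGR)[110:260,140:260]
cv2.imwrite("pics/c.png",cv2.resize(im,None,fx=4.5,fy=4,interpolation=cv2.INTER_CUBIC))
cv2.imwrite("pics/c.png",cv2.resize(im,None,fx=4,fy=4,interpolation=cv2.INTER_CUBIC))
```

```text
[array([730.694,   3.367,  50.   ]), array([326.407,  74.441,  50.   ]), array([352.449, 252.882,  50.   ])]
410.4864642058544 180.33106714023518 -0.17402165973067404 -0.14491510495815785
corner [704.345 145.07 ] handle [630.859  15.842]
[697.191 150.556  50.   ] [627.049   6.189 150.   ]
```

View pics/c.png

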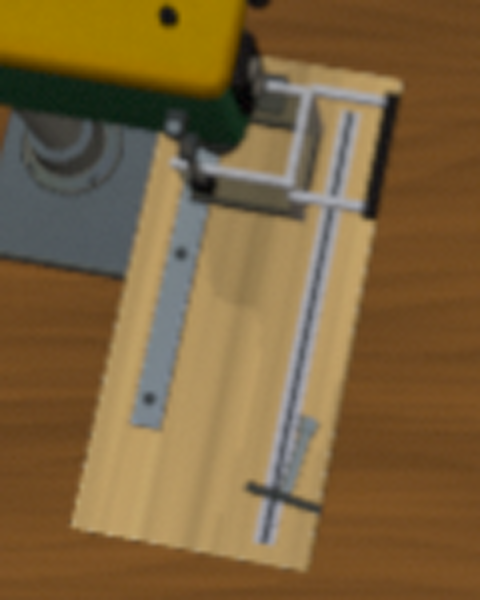

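The 4x crop shows the board corners at (240.5,129.5), (217,252.5) and (158,241.8). The handle ends are at (238,134) and (232.8,164.2), the fence's near end on the guiding face is at (180,217), and the chuck key is at about (212,228).

Run:
```python
from h import *
np.set_printoptions(precision=3,suppress=True)
t=shot("top")
f=lambda u,v:(140+u/4-.4,110+v/4-.4)
P=[onz(t,f(*p),50) for p in [(402,78),(308,570),(72,527)]]
a=P[0]-P[1];b=P[2]-P[1];print(P,np.linalg.norm(a),np.linalg.norm(b),np.arctan2(a[1],a[0]),np.arctan2(b[1],b[0])-np.pi/2)
F=[onz(t,f(*p),60) for p in [(160,428),(207,205)]];d=F[1]-F[0];print("fence",F,np.arctan2(d[1],d[0]))
for z in (150,160):
  H=[onz(t,f(*p),z) for p in [(392,95),(371,217)]];d=H[0]-H[1];print("handle",z,(H[0]+H[1])/2,np.linalg.norm(d),np.arctan2(d[1],d[0]))
for yaw in (-.16,-.17,-.18):
  ex=np.array([np.cos(yaw),np.sin(yaw)]);ey=np.array([-ex[1],ex[0]])
  for C in ((P[1][:2]+360*ex+135*ey),(P[0][:2]-50*ex+135*ey),F[0][:2]+272*ex): print(yaw,"corner",C,"handle",C-50*ex-140*ey)
print("key",[onz(t,f(*p),55) for p in ((310,425),(250,487),(320,508))])
o=observe();print(R.from_rotvec(o["tool_rot"]).as_matrix())
w=shot("wrist");print(w["T_tool_cam"],w["K"])
```

```text
[array([726.833,   2.983,  50.   ]), array([323.044,  70.932,  50.   ]), array([354.426, 257.42 ,  50.   ])] 409.4662253894045 189.10951325869715 -0.1667177479905993 -0.16672157445392966
fence [array([432.009, 189.316,  60.   ]), array([613.904, 159.143,  60.   ])] -0.16438566572401062
handle 150 [628.386  14.074 150.   ] 97.3313986363046 -0.14749416978050792
handle 160 [625.265  13.598 160.   ] 96.4870074219038 -0.14749416978050803
-0.16 corner [699.953 146.853] handle [628.288  16.608]
-0.16 corner [698.979 144.224] handle [627.313  13.979]
-0.16 corner [700.535 145.981] handle [628.869  15.736]
-0.17 corner [700.694 143.081] handle [627.729  13.558]
-0.17 corner [700.393 144.496] handle [627.428  14.973]
-0.17 corner [700.088 143.298] handle [627.123  13.776]
-0.18 corner [701.396 139.301] handle [627.14   10.514]
-0.18 corner [701.809 144.753] handle [627.553  15.967]
-0.18 corner [699.615 140.62 ] handle [625.358  11.833]
key [array([436.043,  71.588,  55.   ]), array([386.77 , 117.483,  55.   ]), array([370.858,  62.227,  55.   ])]
[[ 0.364  0.931  0.   ]
 [ 0.931 -0.364  0.   ]
 [ 0.     0.    -1.   ]]
[[   1.      -0.001   -0.002   -0.139]
 [   0.001    0.964    0.266  -66.944]
 [   0.002   -0.266    0.964 -142.676]
 [   0.       0.       0.       1.   ]] [[324.44    0.    260.618]
 [  0.    324.44  187.8  ]
 [  0.      0.      1.   ]]
```

```bash
cat >> h.py <<'E'
YAW=-.167;C=np.array([700.3,144.3,50.])
def D(x,y,z,yaw=None):
    yaw=YAW if yaw is None else yaw
    return C+np.array([np.cos(yaw)*x-np.sin(yaw)*y,np.sin(yaw)*x+np.cos(yaw)*y,z])
def inD(p):
    d=np.array(p)-C;c,s=np.cos(YAW),np.sin(YAW);return np.array([c*d[0]+s*d[1],-s*d[0]+c*d[1],d[2]])
def go(target,yaw,o=None,pos=None,rot=None):
    "shift (m) and turn in tool axes from measured (or given) pose to target, tool down, tool y along yaw"
    o=o or observe();r=R.from_rotvec(o["tool_rot"] if rot is None else rot)
    p=o["position"] if pos is None else pos
    c,s=np.cos(yaw),np.sin(yaw)
    T=np.array([[-s,c,0],[c,s,0],[0,0,-1.]])
    sh=r.inv().apply(np.array(target)-p)/1000; w=(r.inv()*R.from_matrix(T)).as_rotvec()
    print(np.round(sh,4).tolist(),np.round(w,4).tolist(),"dist",np.linalg.norm(sh).round(3));return sh,w
E
python3 - <<'E'
from h import *
go((470,20,240),YAW);print(D(-50,-140,100))
E
```

```text
[-0.3601, 0.4304, -0.0087] [-0.0, 0.0, -0.2058] dist 0.561
[627.72412879  14.55893896 150.        ]
```

Request:
apply_moves(
  plan=[
    [[-0.03, 0.036, 0], [0, 0, -0.05]],
    [[-0.06, 0.072, 0], [0, 0, -0.1]],
    [[-0.09, 0.108, 0], [0, 0, -0.15]],
    [[-0.12, 0.144, 0], [0, 0, -0.2]],
    [[-0.15, 0.18, -0.009], [0, 0, -0.206]],
  ],
  jaw=-0.3,
)

```text
time: 1.6
position: [313.4, 305.1, 239.8]
tool_rot: [-2.397, -2.031, 0.002]
wrist_force: [1.3, 1.0, -0.6]
gripper_width: 55.4
```

```bash
python3 -c "
from h import *
print(observe()['gripper_width'],observe()['position']);go((470,20,240),YAW)"
```

```text
55.40950493047808 [313.42103228 305.09702755 239.81774676]
[-0.2555, 0.2013, -0.0002] [-0.0012, 0.001, 0.0021] dist 0.325
```

Request:
apply_moves(
  plan=[
    [[-0.038, 0.03, 0], [0, 0, 0]],
    [[-0.076, 0.06, 0], [0, 0, 0]],
    [[-0.114, 0.09, 0], [0, 0, 0]],
    [[-0.152, 0.12, 0], [0, 0, 0]],
    [[-0.19, 0.15, 0], [0, 0, 0]],
  ],
)

```text
time: 2.1
position: [430.3, 92.7, 240.6]
tool_rot: [2.399, 2.028, 0.001]
wrist_force: [0.7, 1.2, 0.4]
gripper_width: 55.6
```

Request:
apply_moves(
  plan=[
    [[-0.033, 0.025, 0], [0, 0, 0]],
    [[-0.065, 0.051, 0], [0, 0, 0]],
    [[-0.065, 0.051, 0], [0, 0, 0]],
  ],
)

```text
time: 2.4
position: [471.1, 18.4, 240.0]
tool_rot: [2.403, 2.022, -0.0]
wrist_force: [-0.4, 0.3, 0.1]
gripper_width: 55.5
```

Run:
```python
from h import *
np.set_printoptions(precision=1,suppress=True)
w=shot("wrist","w1.png");print(w["obs"]["position"])
for n in ["guard_handle","corner"]:
  for x in spot_point(w,n)[:2]:
    print(n,x["xy"],x["p"],[onz(w,x["xy"],z) for z in ((150,156) if n!="corner" else (50,))])
for x in silhouettes(w,"guard_handle")[:1]: print(x["extent"],x["p"])
```

```text
[471.1  18.4 240. ]
[280.2, 273.4, 420.4, 383.3] 0.77
```

View pics/w1.png

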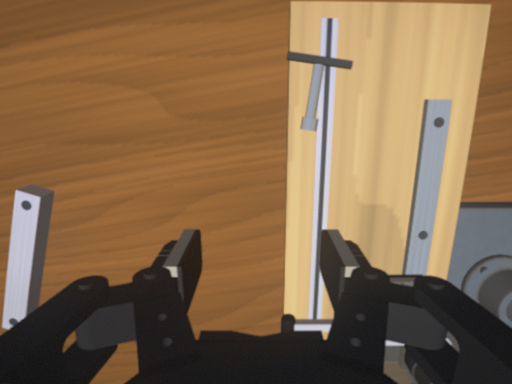

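The wrist view shows the fence's guiding edge from (427,100) to (405,272), the chuck key at (315,85), the handle's near end at (288,322), and the board's near corner at (290,2). The bar is partly visible at the left (30,195).

Run:
```python
from h import *
np.set_printoptions(precision=3,suppress=True)
w=shot("wrist")
F=[onz(w,p,60) for p in [(427,100),(405,272)]];d=F[1]-F[0];print("fence",F,np.arctan2(d[1],d[0]),[inD(f) for f in F])
B=[onz(w,p,50) for p in [(290,2),(284.5,318)]];d=B[1]-B[0];print("board",np.arctan2(d[1],d[0]),[inD(f) for f in B])
print("hend",[inD(onz(w,(288,318),z)) for z in (150,160)])
print("key",[inD(onz(w,p,55)) for p in [(289,56),(351,65),(308,130)]])
print(inD(w["obs"]["position"])); go(D(-50,-140,190),YAW)
```

```text
fence [array([430.122, 192.212,  60.   ]), array([613.997, 161.681,  60.   ])] -0.16453903842771006 [array([-274.384,    2.335,   10.   ]), array([-87.991,   2.794,  10.   ])]
board -0.16315296617048508 [array([-362.199, -131.821,    0.   ]), array([ -20.554, -130.507,    0.   ])]
hend [array([ -96.967, -135.972,  100.   ]), array([-104.61 , -136.941,  110.   ])]
key [array([-314.223, -132.213,    5.   ]), array([-306.353,  -72.749,    5.   ]), array([-244.648, -111.716,    5.   ])]
[-208.132 -158.297  190.362]
[0.0179, 0.1582, 0.0005] [0.0, -0.0001, 0.0014] dist 0.159
```

Request:
apply_moves(
  plan=[
    [[0.005, 0.04, 0], [0, 0, 0]],
    [[0.01, 0.08, 0], [0, 0, 0]],
    [[0.015, 0.12, 0], [0, 0, 0]],
    [[0.02, 0.158, 0], [0, 0, 0]],
    [[0.02, 0.158, 0], [0, 0, 0]],
  ],
)

```text
time: 3.15
position: [630.9, 16.5, 238.6]
tool_rot: [-2.397, -2.03, 0.001]
wrist_force: [-0.6, 0.5, -1.3]
gripper_width: 55.9
```

```bash
sed -i 's/^YAW=.*/YAW=-.166;C=np.array([700.0,145.8,50.])/' h.py
python3 - <<'E'
from h import *
np.set_printoptions(precision=3,suppress=True)
w=shot("wrist","w2.png")
print(inD(w["obs"]["position"])); go(D(-50,-140,81),YAW)
for x in silhouettes(w,"guard_handle")[:1]: print(x["extent"],x["p"])
E
```

```text
[ -46.793 -138.925  188.628]
[-0.001, -0.0013, 0.1081] [-0.0014, -0.0, 0.0009] dist 0.108
[248.8, 120.1, 484.3, 258.3] 0.9
```

View pics/w2.png

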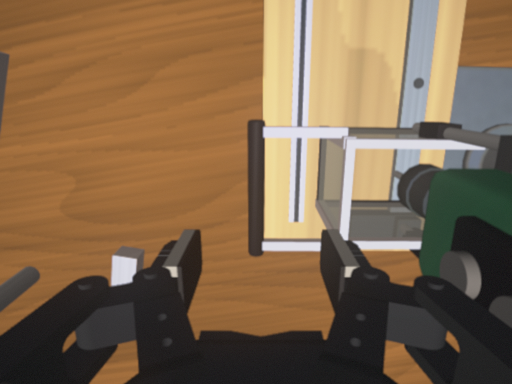

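The handle shows from (256,122) to (257,256), centred between the fingers, with the arms at (305,132) and (300,246).

Run:
```python
from h import *
np.set_printoptions(precision=3,suppress=True)
w=shot("wrist")
for z in (150,160): print([inD(onz(w,p,z)) for p in [(256,122),(257,189),(257,256)]])
print(inD(w["obs"]["position"]))
```

```text
[array([-100.641, -143.141,  100.   ]), array([ -51.618, -142.61 ,  100.   ]), array([   3.324, -142.813,  100.   ])]
[array([-101.319, -142.98 ,  110.   ]), array([ -54.404, -142.472,  110.   ]), array([  -1.825, -142.667,  110.   ])]
[ -49.602 -139.204  189.739]
```

Request:
apply_moves(
  plan=[
    [[-0.003, 0, 0.03], [0, 0, 0]],
    [[-0.003, 0, 0.06], [0, 0, 0]],
    [[-0.003, 0, 0.085], [0, 0, 0]],
    [[-0.003, 0, 0.105], [0, 0, 0]],
    [[-0.003, 0, 0.105], [0, 0, 0]],
  ],
)

```text
time: 3.8
position: [625.6, 13.4, 133.7]
tool_rot: [-2.395, -2.027, 0.005]
wrist_force: [0.4, -0.1, 0.9]
gripper_width: 55.9
```

Request:
apply_moves(
  plan=[
    [[0, 0, 0], [0, 0, 0]],
    [[0, 0, 0], [0, 0, 0]],
    [[0, 0, 0], [0, 0, 0]],
    [[0, 0, 0], [0, 0, 0]],
    [[0, 0, 0], [0, 0, 0]],
  ],
  jaw=1,
  grip_force=60,
)

```text
time: 4.3
position: [628.3, 13.4, 136.4]
tool_rot: [2.398, 2.029, 0.004]
wrist_force: [-0.4, 5.3, 4.0]
gripper_width: 9.6
```

Request:
apply_moves(
  plan=[
    [[0, 0, -0.015], [0, 0, 0]],
    [[0, 0, -0.03], [0, 0, 0]],
    [[0, 0, -0.045], [0, 0, 0]],
    [[0, 0, -0.058], [0, 0, 0]],
    [[0, 0, -0.068], [0, 0, 0]],
  ],
)

```text
time: 4.8
position: [628.1, 13.5, 202.5]
tool_rot: [-2.397, -2.028, -0.001]
wrist_force: [6.7, 4.5, -11.5]
gripper_width: 10.2
```

Request:
apply_moves(
  plan=[
    [[0, 0, -0.001], [0, 0, 0]],
    [[0, 0, -0.002], [0, 0, 0]],
  ],
)

```text
time: 5.0
position: [628.1, 13.4, 204.5]
tool_rot: [-2.397, -2.029, -0.002]
wrist_force: [6.5, 5.3, -10.3]
gripper_width: 10.1
```

Run:
```python
from h import *
np.set_printoptions(precision=3,suppress=True)
w=shot("wrist");print(w["obs"]["position"],w["obs"]["wrist_force"],w["obs"]["gripper_width"])
s=shot("scene")
im=cv2.cvtColor(s["pixels"],cv2.COLOR_RGB2BGR)[110:270,240:440]
a=cv2.resize(im,None,fx=2.4,fy=2.4,interpolation=cv2.INTER_CUBIC)
b=cv2.cvtColor(w["pixels"],cv2.COLOR_RGB2BGR)[:,:410]
cv2.imwrite("pics/w3.png",cv2.resize(np.hstack([a[:384,:390],b]),None,fx=1,fy=1))
```

```text
[628.144  13.433 204.451] [  6.498   5.329 -10.288] 10.122164463152407
```

View pics/w3.png

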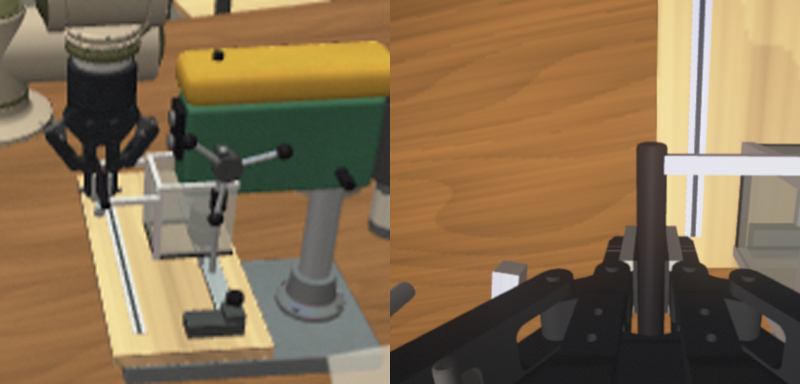

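The guard is up off the board and gripped on the handle (right half, bar at 650,240). I'll lift on until it meets the top stop.

Request:
apply_moves(
  plan=[
    [[0, 0, -0.001], [0, 0, 0]],
    [[0, 0, -0.002], [0, 0, 0]],
    [[0, 0, -0.003], [0, 0, 0]],
  ],
)

```text
time: 5.4
position: [628.1, 13.5, 205.6]
tool_rot: [-2.396, -2.027, 0.0]
wrist_force: [10.9, 4.8, -21.2]
gripper_width: 10.0
```

Request:
apply_moves(
  plan=[
    [[0, 0, -0.001], [0, 0, 0]],
    [[0, 0, -0.002], [0, 0, 0]],
    [[0, 0, -0.003], [0, 0, 0]],
  ],
)

```text
time: 5.7
position: [628.0, 13.5, 205.8]
tool_rot: [-2.394, -2.026, 0.003]
wrist_force: [15.3, 5.3, -36.1]
gripper_width: 9.8
```

Request:
apply_moves(
  plan=[
    [[0, 0, 0.002], [0, 0, 0]],
    [[0, 0, 0.0035], [0, 0, 0]],
  ],
)

```text
time: 5.9
position: [628.1, 13.4, 205.5]
tool_rot: [-2.396, -2.028, 0.0]
wrist_force: [5.2, 4.7, -7.1]
gripper_width: 9.9
```

Request:
apply_moves(
  plan=[
    [[0, 0, 0], [0, 0, 0]],
    [[0, 0, 0], [0, 0, 0]],
    [[0, 0, 0], [0, 0, 0]],
    [[0, 0, 0], [0, 0, 0]],
  ],
  jaw=-0.3,
)

```text
time: 6.3
position: [627.8, 12.4, 208.3]
tool_rot: [2.398, 2.028, 0.0]
wrist_force: [0.3, -1.1, -0.9]
gripper_width: 55.6
```

Request:
apply_moves(
  plan=[
    [[0, 0, -0.02], [0, 0, 0]],
    [[0, 0, -0.05], [0, 0, 0]],
    [[0, 0, -0.08], [0, 0, 0]],
    [[0, 0, -0.08], [0, 0, 0]],
  ],
)

```text
time: 6.7
position: [628.8, 12.4, 292.7]
tool_rot: [2.394, 2.024, 0.009]
wrist_force: [-0.6, 0.3, 0.2]
gripper_width: 55.6
```

Run:
```python
from h import *
np.set_printoptions(precision=3,suppress=True)
w=shot("wrist","w4.png");o=w["obs"];print(o["position"],o["wrist_force"],o["gripper_width"])
for x in spot_point(w,"guard_handle")[:1]:print(x["xy"],x["p"])
for x in silhouettes(w,"guard_handle")[:1]: 
  e=x["extent"];print(e,x["p"]);
  for z in (215,225):print(np.diff([inD(onz(w,(e[0]+5,v),z)) for v in (e[1],e[3])],axis=0))
go((450,-260,170),-.48)
```

```text
[628.77   12.402 292.66 ] [-0.595  0.274  0.176] 55.61640386046216
[263.1, 199.6] 0.56
[253.5, 124.1, 501.6, 267.8] 0.63
[[107.404  -0.44    0.   ]]
[[102.516  -0.42    0.   ]]
[-0.2983, -0.1297, 0.1174] [-0.0009, 0.0003, 0.313] dist 0.346
```

```bash
python3 -c "
from h import *
go((515,-280,230),-.48)"
```

```text
[-0.3072, -0.0623, 0.0573] [-0.0009, 0.0003, 0.313] dist 0.319
```

Request:
apply_moves(
  plan=[
    [[-0.045, -0.009, 0], [0, 0, 0.06]],
    [[-0.09, -0.018, 0], [0, 0, 0.12]],
    [[-0.135, -0.027, 0], [0, 0, 0.18]],
    [[-0.18, -0.036, 0.02], [0, 0, 0.24]],
    [[-0.22, -0.045, 0.04], [0, 0, 0.313]],
  ],
)

```text
time: 7.35
position: [545.7, -198.6, 246.5]
tool_rot: [-2.688, -1.625, 0.001]
wrist_force: [0.5, -0.0, -0.3]
gripper_width: 55.3
```

```bash
python3 -c "
from h import *
go((515,-280,230),-.48)"
```

```text
[-0.0863, 0.0107, 0.0165] [-0.0008, 0.0001, -0.003] dist 0.089
```

Request:
apply_moves(
  plan=[
    [[-0.043, 0.005, 0.008], [0, 0, 0]],
    [[-0.086, 0.01, 0.016], [0, 0, 0]],
    [[-0.086, 0.01, 0.016], [0, 0, 0]],
    [[-0.086, 0.01, 0.016], [0, 0, 0]],
  ],
)

```text
time: 7.75
position: [515.4, -278.1, 230.6]
tool_rot: [-2.685, -1.626, 0.001]
wrist_force: [0.5, 0.5, 0.9]
gripper_width: 55.2
```

Run:
```python
from h import *
np.set_printoptions(precision=3,suppress=True)
w=shot("wrist","w5.png");o=w["obs"];print(o["position"])
for x in spot_point(w,"bar")[:1]:print(x["xy"],x["p"],onz(w,x["xy"],14))
for x in silhouettes(w,"bar")[:1]: 
  m=x["pixels"].astype(np.uint8);print(x["extent"],x["p"],m.sum())
  for v in (60,100,150,200,250,300):
    u=np.flatnonzero(m[v]);
    if len(u): print(v,u.min(),u.max(),onz(w,(u.min(),v),28),onz(w,(u.max()+1,v),28))
```

```text
[ 515.429 -278.127  230.631]
[259.0, 195.2] 0.67 [ 550.399 -299.285   14.   ]
[242.2, 105.4, 270.9, 278.7] 0.92 4664
150 243 270 [ 494.106 -288.932   28.   ] [ 508.026 -262.388   28.   ]
200 244 270 [ 543.91  -314.694   28.   ] [ 557.894 -288.013   28.   ]
250 245 270 [ 598.206 -342.815   28.   ] [ 612.284 -315.94    28.   ]
```

View pics/w5.png

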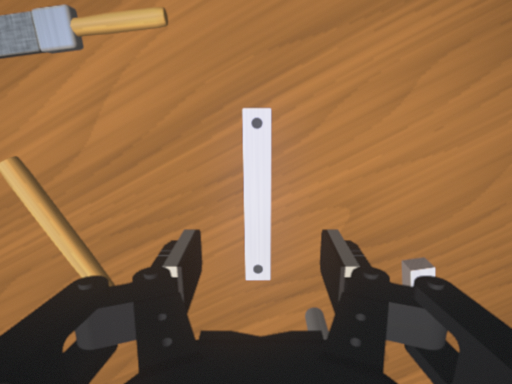

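The bar lies at rows 108–279 and columns 243–270, centre (257,195), aligned with the fingers. The brush, hammer and stub are clear.

```bash
python3 -c "
from h import *
go((501,-275.5,11),-.476)"
```

```text
[-0.0062, -0.0142, 0.2208] [-0.0002, -0.0002, -0.0024] dist 0.221
```

Request:
apply_moves(
  plan=[
    [[-0.006, -0.014, 0.045], [0, 0, 0]],
    [[-0.006, -0.014, 0.09], [0, 0, 0]],
    [[-0.006, -0.014, 0.13], [0, 0, 0]],
    [[-0.006, -0.014, 0.16], [0, 0, -0.002]],
    [[-0.006, -0.014, 0.16], [0, 0, -0.002]],
  ],
)

```text
time: 8.4
position: [499.8, -274.3, 68.6]
tool_rot: [-2.677, -1.631, 0.003]
wrist_force: [-0.3, 0.8, 0.7]
gripper_width: 55.6
```

```bash
python3 -c "
from h import *
o=observe();print(o['position']);go((501,-275.5,11),-.476)"
```

```text
[ 499.82556119 -274.26635434   68.55437434]
[-0.0007, 0.002, 0.0575] [-0.0072, -0.0018, -0.0002] dist 0.058
```

Request:
apply_moves(
  plan=[
    [[0, 0.001, 0.025], [0, 0, 0]],
    [[0, 0.001, 0.045], [0, 0, 0]],
    [[0, 0.001, 0.057], [0, 0, 0]],
    [[0, 0.001, 0.057], [0, 0, 0]],
    [[0, 0.001, 0.057], [0, 0, 0]],
  ],
)

```text
time: 8.9
position: [502.5, -277.3, 16.1]
tool_rot: [2.682, 1.632, 0.001]
wrist_force: [0.3, -0.1, 0.3]
gripper_width: 56.0
```

```bash
python3 -c "
from h import *
for i in range(3):
  w=shot('wrist');o=w['obs'];print(o['position'],o['wrist_force'],R.from_rotvec(o['tool_rot']).as_matrix()[:,2])"
```

```text
[ 502.48697039 -277.26638929   16.13189619] [ 0.25802501 -0.12955791  0.2578309 ] [ 0.00141601 -0.00118493 -0.9999983 ]
[ 502.52172165 -277.37413166   16.27943131] [ 1.04321304 -0.33104958  0.0950065 ] [ 0.00177389 -0.00150574 -0.99999729]
[ 502.45578899 -277.42575436   16.21795152] [0.12905674 0.33582936 0.42233731] [ 0.00180945 -0.00161418 -0.99999706]
```

Request:
apply_moves(
  plan=[
    [[0, -0.001, 0.0055], [0, 0, 0]],
    [[0, -0.001, 0.0055], [0, 0, 0]],
  ],
)

```text
time: 9.25
position: [500.6, -276.4, 9.0]
tool_rot: [-2.683, -1.632, 0.0]
wrist_force: [-1.0, 1.0, -0.6]
gripper_width: 55.5
```

Request:
apply_moves(
  plan=[
    [[0, 0, 0], [0, 0, 0]],
    [[0, 0, 0], [0, 0, 0]],
    [[0, 0, 0], [0, 0, 0]],
    [[0, 0, 0], [0, 0, 0]],
    [[0, 0, 0], [0, 0, 0]],
  ],
  jaw=1,
  grip_force=90,
)

```text
time: 9.75
position: [500.9, -276.6, 9.8]
tool_rot: [2.684, 1.633, 0.0]
wrist_force: [-1.2, 1.4, 5.8]
gripper_width: 28.4
```

Request:
apply_moves(
  plan=[
    [[0, 0, -0.02], [0, 0, 0]],
    [[0, 0, -0.045], [0, 0, 0]],
    [[0, 0, -0.075], [0, 0, 0]],
    [[0, 0, -0.1], [0, 0, 0]],
    [[0, 0, -0.1], [0, 0, 0]],
  ],
)

```text
time: 10.25
position: [501.8, -277.3, 111.7]
tool_rot: [2.68, 1.63, 0.002]
wrist_force: [-0.4, -0.4, -3.3]
gripper_width: 28.1
```

Run:
```python
from h import *
np.set_printoptions(precision=3,suppress=True)
w=shot("wrist","w6.png");o=w["obs"];print(o["position"],o["wrist_force"],o["gripper_width"],inD(o["position"]))
s=shot("scene");b=cv2.resize(s["pixels"][170:310,130:310],None,fx=2.5,fy=2.5)
a=np.zeros((384,450,3),np.uint8);a[:350]=b
cv2.imwrite("pics/w6.png",cv2.cvtColor(np.hstack([w["pixels"][:,100:450],a]),cv2.COLOR_RGB2BGR))
```

```text
[ 501.821 -277.342  111.745] [-0.372 -0.442 -3.33 ] 28.06810506071224 [-125.536 -450.072   61.745]
```

View pics/w6.png

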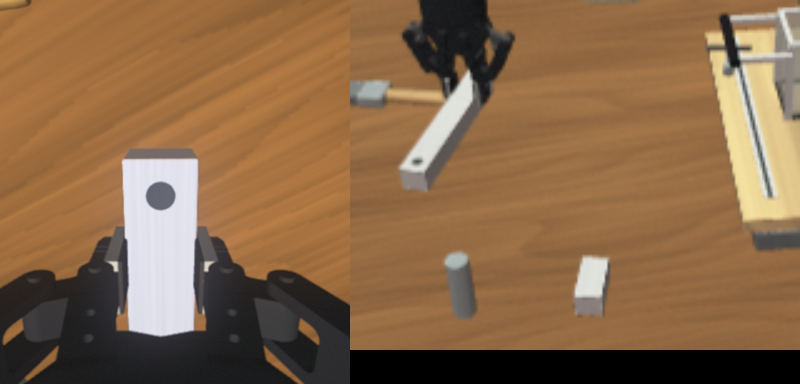

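The left half shows the bar gripped squarely, with its near end about 45 mm behind the pads. The scene crop shows it lifted level.

```bash
python3 -c "
from h import *
print(D(-280,-22,70));go(D(-280,-22,70),YAW)"
```

```text
[420.21373857 170.36924736 120.        ]
[0.3597, -0.2766, -0.0113] [-0.0016, -0.0006, -0.3118] dist 0.454
```

Request:
apply_moves(
  plan=[
    [[0.03, -0.024, -0.006], [0, 0, -0.04]],
    [[0.065, -0.05, -0.011], [0, 0, -0.09]],
    [[0.1, -0.077, -0.011], [0, 0, -0.15]],
    [[0.135, -0.104, -0.011], [0, 0, -0.21]],
    [[0.17, -0.13, -0.011], [0, 0, -0.26]],
  ],
)

```text
time: 10.85
position: [462.0, -63.9, 118.5]
tool_rot: [-2.445, -1.967, 0.003]
wrist_force: [0.9, -0.1, -4.9]
gripper_width: 28.0
```

```bash
python3 -c "
from h import *
o=observe();print(o['position'],o['gripper_width']);go(D(-280,-22,70),YAW)"
```

```text
[462.00809283 -63.90121429 118.45738788] 27.97819468156101
[0.2199, -0.091, -0.001] [-0.0038, -0.0009, -0.05] dist 0.238
```

Request:
apply_moves(
  plan=[
    [[0.04, -0.017, 0], [0, 0, -0.02]],
    [[0.085, -0.035, 0], [0, 0, -0.05]],
    [[0.13, -0.054, 0], [0, 0, -0.05]],
    [[0.175, -0.072, 0], [0, 0, -0.05]],
    [[0.205, -0.085, 0], [0, 0, -0.05]],
  ],
)

```text
time: 11.35
position: [422.9, 155.1, 118.6]
tool_rot: [-2.396, -2.028, 0.005]
wrist_force: [0.5, 0.0, -4.4]
gripper_width: 27.6
```

Request:
apply_moves(
  plan=[
    [[0.008, -0.003, 0], [0, 0, 0]],
    [[0.015, -0.006, 0], [0, 0, 0]],
    [[0.015, -0.006, 0], [0, 0, 0]],
    [[0.015, -0.006, 0], [0, 0, 0]],
  ],
)

```text
time: 11.75
position: [421.6, 167.7, 119.9]
tool_rot: [-2.401, -2.026, 0.001]
wrist_force: [0.0, 0.4, -3.2]
gripper_width: 27.9
```

Run:
```python
from h import *
np.set_printoptions(precision=3,suppress=True)
w=shot("wrist","w7.png");o=w["obs"];print(o["position"],o["wrist_force"],o["gripper_width"],inD(o["position"]))
go(D(-280,-22,70),YAW)
t=shot("top");b=cv2.resize(t["pixels"][110:260,140:260],None,fx=2.56,fy=2.56)
cv2.imwrite("pics/w7.png",cv2.cvtColor(np.hstack([w["pixels"][:,:490],b]),cv2.COLOR_RGB2BGR))
```

```text
[421.642 167.653 119.856] [ 0.015  0.385 -3.197] 27.87921916356381 [-278.143  -24.443   69.856]
[0.0025, -0.002, 0.0] [-0.0005, 0.0003, -0.0032] dist 0.003
```

View pics/w7.png

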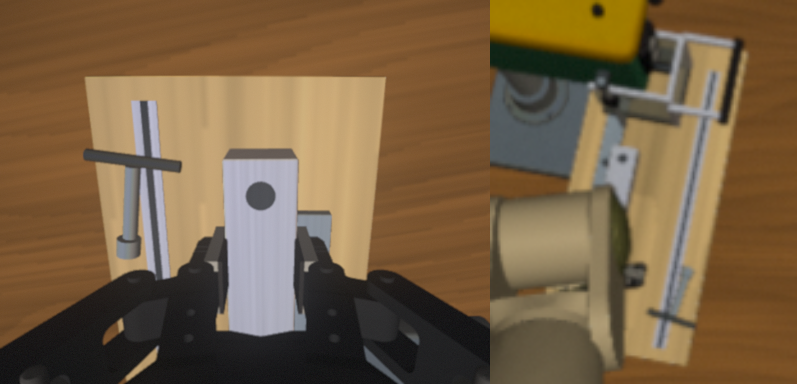

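Run:
```python
from h import *
np.set_printoptions(precision=2,suppress=True)
w=shot("wrist")
print("bar",[inD(onz(w,p,138)) for p in [(224,158),(297,158)]])
print("fence",inD(onz(w,(330,212),60)),"board",[inD(onz(w,p,50)) for p in [(85,77),(386,77)]])
go(D(-280,-22,70),YAW)
```

```text
bar [array([-322.59,  -39.07,   88.  ]), array([-322.47,  -10.63,   88.  ])]
fence [-272.15   20.78   10.  ] board [array([-359.16, -135.57,    0.  ]), array([-357.9 ,   53.72,    0.  ])]
[0.0024, -0.002, 0.0002] [-0.0001, 0.0001, -0.0032] dist 0.003
```

Frame checks: the bar's end is at x -322.5 and its sides at y -39 and -10.6; the fence end and board corners agree within 1–3 mm. Now I'll lower it.

Request:
apply_moves(
  plan=[
    [[0, 0, 0.02], [0, 0, 0]],
    [[0, 0, 0.04], [0, 0, 0]],
    [[0, 0, 0.052], [0, 0, 0]],
    [[0, 0, 0.055], [0, 0, 0]],
    [[0, 0, 0.055], [0, 0, 0]],
  ],
)

```text
time: 12.4
position: [421.7, 168.1, 65.3]
tool_rot: [-2.4, -2.027, 0.001]
wrist_force: [0.1, 0.1, -3.4]
gripper_width: 28.1
```

Request:
apply_moves(
  plan=[
    [[0, 0, 0.002], [0, 0, 0]],
    [[0, 0, 0.002], [0, 0, 0]],
  ],
)

```text
time: 12.6
position: [421.8, 168.4, 63.7]
tool_rot: [2.399, 2.027, 0.001]
wrist_force: [-0.3, -0.4, -3.4]
gripper_width: 27.8
```

Request:
apply_moves(
  plan=[
    [[0, 0, 0.002], [0, 0, 0]],
    [[0, 0, 0.002], [0, 0, 0]],
    [[0, 0, 0.002], [0, 0, 0]],
  ],
)

```text
time: 12.9
position: [421.5, 168.5, 61.4]
tool_rot: [2.4, 2.027, 0.0]
wrist_force: [0.1, -0.8, -3.8]
gripper_width: 28.0
```

Request:
apply_moves(
  plan=[
    [[0, 0, 0.001], [0, 0, 0]],
    [[0, 0, 0.0015], [0, 0, 0]],
    [[0, 0, 0.0015], [0, 0, 0]],
  ],
)

```text
time: 13.2
position: [421.6, 168.5, 59.9]
tool_rot: [2.4, 2.027, 0.0]
wrist_force: [-0.4, -0.6, -3.0]
gripper_width: 27.7
```

Request:
apply_moves(
  plan=[
    [[0, 0, 0.001], [0, 0, 0]],
    [[0, 0, 0.0015], [0, 0, 0]],
    [[0, 0, 0.0015], [0, 0, 0]],
  ],
)

```text
time: 13.5
position: [421.6, 168.5, 59.7]
tool_rot: [2.399, 2.027, 0.002]
wrist_force: [-6.1, -0.7, 17.7]
gripper_width: 28.1
```

Request:
apply_moves(
  plan=[
    [[0, 0, -0.0008], [0, 0, 0]],
    [[0, 0.02, -0.0008], [0, 0, 0]],
    [[0, 0.04, -0.0008], [0, 0, 0]],
    [[0, 0.06, -0.0008], [0, 0, 0]],
    [[0, 0.06, -0.0008], [0, 0, 0]],
  ],
)

```text
time: 14.0
position: [483.6, 158.1, 59.8]
tool_rot: [2.398, 2.025, 0.006]
wrist_force: [3.6, -1.0, 3.0]
gripper_width: 28.3
```

```bash
python3 -c "
from h import *
o=observe();print(o['position'],o['wrist_force'],inD(o['position']));go(D(-165,-22,10),YAW)"
```

```text
[483.58471239 158.08215268  59.78202169] [ 3.56017993 -1.02955326  3.01719919] [-215.46984516  -23.64685624    9.78202169]
[0.0018, 0.0505, 0.0] [0.0046, -0.0009, -0.0025] dist 0.05
```

Good: flat with a light contact. Next I'll slide it to about 7 mm from the stop.

Request:
apply_moves(
  plan=[
    [[0, 0.02, 0], [0, 0, 0]],
    [[0, 0.035, 0], [0, 0, 0]],
    [[0, 0.045, 0], [0, 0, 0]],
    [[0, 0.05, 0], [0, 0, 0]],
    [[0, 0.05, 0], [0, 0, 0]],
  ],
)

```text
time: 14.5
position: [529.3, 150.4, 59.8]
tool_rot: [-2.399, -2.027, 0.001]
wrist_force: [-4.5, -0.3, 8.5]
gripper_width: 27.8
```

Request:
apply_moves(
  plan=[
    [[0, 0.002, 0], [0, 0, 0]],
    [[0, 0.004, 0], [0, 0, 0]],
    [[0, 0.004, 0], [0, 0, 0]],
  ],
)

```text
time: 14.8
position: [532.3, 149.9, 59.8]
tool_rot: [-2.398, -2.027, 0.002]
wrist_force: [-8.5, 1.2, 9.4]
gripper_width: 27.9
```

```bash
python3 -c "
from h import *
o=observe();print(o['position'],o['wrist_force'],inD(o['position']));go(D(-155,-22,10),YAW)"
```

```text
[532.34805896 149.91023197  59.78380362] [-8.52648664  1.15021015  9.430888  ] [-166.0265013   -23.64885215    9.78380362]
[0.0017, 0.011, -0.0002] [-0.0022, -0.0, -0.0014] dist 0.011
```

Request:
apply_moves(
  plan=[
    [[0, 0.002, -0.0003], [0, 0, 0]],
    [[0, 0.004, -0.0003], [0, 0, 0]],
    [[0, 0.006, -0.0003], [0, 0, 0]],
    [[0, 0.006, -0.0003], [0, 0, 0]],
  ],
)

```text
time: 15.2
position: [538.6, 148.8, 59.8]
tool_rot: [-2.398, -2.027, 0.002]
wrist_force: [-5.5, 1.0, 6.8]
gripper_width: 27.9
```

Request:
apply_moves(
  plan=[
    [[0, 0.002, 0], [0, 0, 0]],
    [[0, 0.003, 0], [0, 0, 0]],
    [[0, 0.003, 0], [0, 0, 0]],
  ],
)

```text
time: 15.5
position: [541.4, 148.4, 59.8]
tool_rot: [-2.398, -2.027, 0.002]
wrist_force: [-7.1, 1.2, 6.7]
gripper_width: 27.6
```

Request:
apply_moves(
  plan=[
    [[0, 0.001, 0], [0, 0, 0]],
    [[0, 0.002, 0], [0, 0, 0]],
    [[0, 0.002, 0], [0, 0, 0]],
  ],
)

```text
time: 15.8
position: [543.3, 148.1, 59.8]
tool_rot: [-2.398, -2.027, 0.002]
wrist_force: [-6.9, 0.8, 6.5]
gripper_width: 27.8
```

Request:
apply_moves(
  plan=[
    [[0, 0.001, 0], [0, 0, 0]],
    [[0, 0.002, 0], [0, 0, 0]],
    [[0, 0.002, 0], [0, 0, 0]],
  ],
)

```text
time: 16.1
position: [543.5, 148.0, 59.8]
tool_rot: [-2.396, -2.025, 0.007]
wrist_force: [-14.4, 1.8, 13.0]
gripper_width: 28.0
```

The bar meets the stop. I'll ease back slightly and push sideways to the fence.

Request:
apply_moves(
  plan=[
    [[0, -0.002, 0], [0, 0, 0]],
    [[0.002, -0.002, 0], [0, 0, 0]],
    [[0.004, -0.002, 0], [0, 0, 0]],
    [[0.004, -0.002, 0], [0, 0, 0]],
  ],
)

```text
time: 16.5
position: [543.9, 150.3, 59.8]
tool_rot: [2.401, 2.026, -0.006]
wrist_force: [-8.8, -9.8, 9.2]
gripper_width: 28.1
```

Request:
apply_moves(
  plan=[
    [[0.001, 0, 0], [0, 0, 0]],
    [[0.002, 0, 0], [0, 0, 0]],
    [[0.002, 0, 0], [0, 0, 0]],
  ],
)

```text
time: 16.8
position: [544.2, 151.8, 59.8]
tool_rot: [2.401, 2.025, -0.007]
wrist_force: [-9.5, -12.8, 10.6]
gripper_width: 28.2
```

Request:
apply_moves(
  plan=[
    [[0.001, 0, 0], [0, 0, 0]],
    [[0.001, 0, 0], [0, 0, 0]],
  ],
)

```text
time: 17.0
position: [544.3, 152.7, 59.9]
tool_rot: [2.401, 2.025, -0.007]
wrist_force: [-9.5, -11.9, 11.1]
gripper_width: 27.9
```

Request:
apply_moves(
  plan=[
    [[0.001, 0, -0.0002], [0, 0, 0]],
    [[0.002, 0, -0.0002], [0, 0, 0]],
    [[0.002, 0, -0.0002], [0, 0, 0]],
  ],
)

```text
time: 17.3
position: [544.7, 154.9, 59.9]
tool_rot: [2.401, 2.025, -0.007]
wrist_force: [-8.0, -10.6, 7.8]
gripper_width: 28.0
```

```bash
python3 -c "
from h import *
np.set_printoptions(precision=3,suppress=True)
o=observe();r=R.from_rotvec(o['tool_rot']);print(o['position'],r.inv().apply(o['wrist_force']),r.inv().apply(o['moment']),inD(o['position']));go(D(-155,-15,10),YAW)"
```

```text
[544.712 154.865  59.928] [-11.852  -6.153  -7.695] [ 0.989 -1.857  0.847] [-154.651  -16.72     9.928]
[0.0017, -0.0004, -0.0001] [-0.0027, 0.0034, -0.0034] dist 0.002
```

Request:
apply_moves(
  plan=[
    [[0.001, 0, 0], [0, 0, 0]],
    [[0.002, 0, 0], [0, 0, 0]],
    [[0.002, 0, 0], [0, 0, 0]],
  ],
)

```text
time: 17.6
position: [544.7, 155.0, 60.0]
tool_rot: [2.4, 2.024, -0.012]
wrist_force: [-11.3, -21.4, 12.0]
gripper_width: 27.9
```

Request:
apply_moves(
  plan=[
    [[0.001, 0, 0], [0, 0, 0]],
    [[0.001, 0, 0], [0, 0, 0]],
  ],
)

```text
time: 17.8
position: [544.7, 155.1, 60.0]
tool_rot: [2.399, 2.024, -0.014]
wrist_force: [-11.6, -26.8, 13.4]
gripper_width: 28.1
```

```bash
python3 -c "
from h import *
np.set_printoptions(precision=3,suppress=True)
o=observe();r=R.from_rotvec(o['tool_rot']);print(o['position'],r.inv().apply(o['wrist_force']),r.inv().apply(o['moment']),inD(o['position']));go(D(-155,-15,10),YAW)"
```

```text
[544.723 155.064  60.001] [-28.501  -6.985 -13.12 ] [ 1.086 -4.627  0.873] [-154.673  -16.521   10.001]
[0.0015, -0.0003, -0.0] [-0.0038, 0.0088, -0.0033] dist 0.002
```

Request:
apply_moves(
  plan=[
    [[0, 0.001, 0], [0, 0, 0]],
    [[0, 0.002, 0], [0, 0, 0]],
    [[0, 0.002, 0], [0, 0, 0]],
  ],
)

```text
time: 18.1
position: [544.7, 155.1, 60.0]
tool_rot: [-2.401, -2.025, 0.019]
wrist_force: [-19.9, -24.3, 19.0]
gripper_width: 28.2
```

Run:
```python
from h import *
np.set_printoptions(precision=3,suppress=True)
w=shot("wrist");t=shot("top")
o=w["obs"];r=R.from_rotvec(o['tool_rot']);print(o['position'],r.inv().apply(o['wrist_force']),r.inv().apply(o['moment']),inD(o['position']));go(D(-155,-15,10),YAW)
m=r.as_matrix();print("tool yaw",np.arctan2(m[1,1],m[0,1]))
s=shot("scene")
b=cv2.resize(s["pixels"][150:270,260:360],None,fx=3.2,fy=3.2,interpolation=cv2.INTER_CUBIC)
cv2.imwrite("pics/w8.png",cv2.cvtColor(np.hstack([w["pixels"][:,60:480],b]),cv2.COLOR_RGB2BGR))
```

```text
[544.727 155.081  59.997] [-27.495 -15.687 -18.582] [ 2.263 -4.563  0.907] [-154.673  -16.504    9.997]
[0.0015, -0.0003, -0.0] [-0.0082, 0.0091, -0.0033] dist 0.002
tool yaw -0.16931676957993902
```

View pics/w8.png

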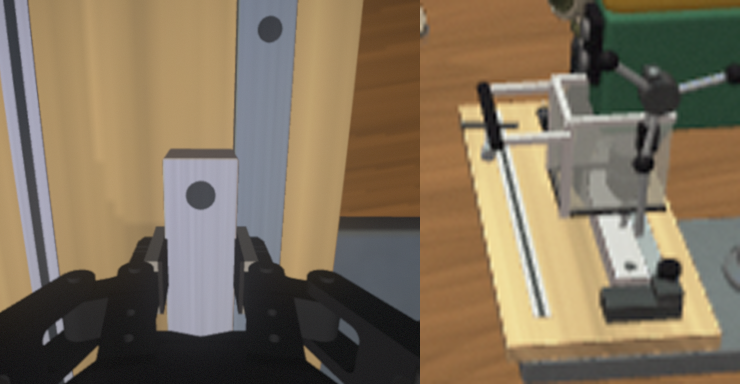

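The left half shows the bar's side along the fence edge (column ~236), with the finger above the fence. The right half shows the guard up and the bar's end against the dark stop. I'll check squareness from the edges.

Run:
```python
from h import *
np.set_printoptions(precision=4,suppress=True)
w=shot("wrist");g=cv2.GaussianBlur(cv2.cvtColor(w["pixels"],cv2.COLOR_RGB2GRAY),(3,3),0).astype(float)
hue=cv2.GaussianBlur(w["pixels"],(3,3),0).astype(float);sat=hue[...,0]-hue[...,2]
def edge(img,rows,u0,half,z):
    P=[]
    for v in rows:
        d=np.abs(np.gradient(img[v,u0-half:u0+half+1]));i=d.argmax()
        j=slice(max(0,i-2),i+3);u=u0-half+(np.arange(len(d))[j]*d[j]).sum()/d[j].sum()
        P.append(inD(onz(w,(u,v),z)))
    P=np.array(P);k=np.polyfit(P[:,0],P[:,1],1);r=P[:,1]-np.polyval(k,P[:,0])
    print("slope vs drill frame",k[0],"y mean",P[:,1].mean(),"x",P[0,0],P[-1,0],"rms",r.std())
print("fence");edge(sat,range(5,140,3),295,7,60)
print("barL");edge(sat,range(162,222,2),226,8,78)
print("barR");edge(g,range(162,222,2),297,7,78)
```

```text
fence
slope vs drill frame -0.007210481277731835 y mean -2.3572849611655053 x -257.9368349598669 -205.21644299587908 rms 0.05877445844173975
barL
slope vs drill frame -0.006158288957116059 y mean -31.728501037063936 x -197.48415382723303 -173.3121400137058 rms 0.03929528124593671
barR
slope vs drill frame -0.0096235134169648 y mean -2.5781884140768025 x -197.40547764227662 -173.29718211385384 rms 0.07609424988449412
```

Request:
apply_moves(
  plan=[
    [[0, 0.0005, 0], [0, 0, 0]],
    [[0, 0.0005, 0], [0, 0, 0]],
    [[0, 0.0005, 0], [0, 0, 0]],
    [[0, 0.0005, 0], [0, 0, 0]],
    [[0, 0.0005, 0], [0, 0, 0]],
  ],
)

```text
time: 18.8
position: [544.7, 155.1, 60.0]
tool_rot: [-2.4, -2.025, 0.021]
wrist_force: [-23.4, -25.0, 19.7]
gripper_width: 28.2
```

```bash
python3 -c "
from h import *
o=observe();r=R.from_rotvec(o['tool_rot']);print(o['time'],r.inv().apply(o['wrist_force']),o['gripper_width'],abs(o['dq']).max());print(job_done())"
```

```text
18.8 [-28.73451897 -19.01472306 -19.23197481] 28.21469513496884 0.0014910065152935156
the job is handed in; nothing more can be done
None
```

The guard is fully up, and the bar is held in the fingers, pressed into the corner against the end stop and the fence. I handed the job in at 18.8 s; no verdict is reported.

- **Guard:** I lifted it by its handle until the force rose at the top stop, then let go. A wrist picture right after, and the later scene picture, showed it still up.
- **Bar path:** I gripped the bar about 55 mm behind its centre, set it flat on the board, slid it under the guard to the stop, then pushed it sideways to the fence.
- **Push at hand-in:** The wrist force was about 29 N toward the fence, 19 N toward the stop and 19 N down, with the arm at rest. These include some friction on the board, so the force on each face is somewhat less and was not measured separately.
- **Alignment:** The bar's edges are parallel to the fence within about 0.002 rad in the wrist picture, and its side lies 0.2 mm from the fence face.
- **Disagreement:** My estimated drill frame put the fence face 1.5–2.4 mm off, and the first two camera measurements differed by 2–3 mm. I relied on contact and the direct edge comparison instead.
- **Other things:** I saw no sign of any bystander being moved, but I did not measure their positions again at the end.

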